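# Lift the locked drawer stay and shut the drawer

### The job

Two small wooden drawer units on the desk stand with their drawers locked open by a steel stay. On the unit whose drawer holds the small cardboard staple box, take the stay by its knob and swing it well up on its hinge, leave it up, then push that drawer fully home with the box still in it. Leave the other unit, which holds the roll of tape, as it is.

Things in the scene. Friction and masses are not known exactly. Their poses are not given: they have to be found in the camera images.
- unit_a: Fixed dark-wood drawer unit whose drawer holds the staple box: 130 (x) x 130 (y) x 75 mm high. Origin: centre of its underside, on the desk; x points to its back, y to its left seen from its front, z up. Its shut lid is fixed; the lid's hinge pin lies along y near the back, at x +58, z 80 mm, and carries the stay. Unit_b is the same in build.
- drawer_a (a joint): Open-topped drawer of unit_a: 0 = shut, grows (m) as it slides out to unit -x; starts near 0.061, stops at 0.072, slides at about 1.5 N. Front panel 12 mm thick, 128 wide, z 7 to 62 mm, front face at unit x = -77 mm - value. With the stay down it moves only 2 to 9 mm inward before the panel strikes the pawl.
- drawer_knob_a (a point): Centre of the front face of the drawer's round knob, 20 mm across, standing 22 mm out of the middle of the front panel: unit x = -99 mm - drawer value, y 0, z 36 mm. Push here toward unit +x.
- stay_a (a joint): Stay of unit_a: 0 = down, level, locked; grows (rad) as it swings up about the pin at unit x +58, y +38, z 80 mm (axis y), to 1.4. Steel bar 10 mm wide, 5 thick, running 174 mm forward of the pin, its pawl hanging 30 mm down behind the drawer's front panel (clear above 0.15 rad). The pivot is stiff (about 1 N at the knob): the stay remains where it is left.
- stay_knob_a (a point): Centre of the stay's grip: an upright disc knob on top of the bar, 24 mm across, 14 mm thick, flat faces toward unit +y and -y (pinch these). 163 mm forward of the pin and 24 mm above it when down (unit x -105, y +38, z 104 mm); it turns with the stay, so in a fixed vertical grip it pivots between the pads.
- staple_box: Small plain cardboard staple box, 30x52x21 mm, loose on the floor of drawer_a (floor 10 mm above the desk), behind its front panel. Origin: centre of its underside.
- unit_b: The other drawer unit, the same in build, with a 37 mm roll of tape in its drawer; origin and axes as unit_a. To be left as it is.
- drawer_b (a joint): Drawer of unit_b, values as drawer_a; stays open.
- stay_b (a joint): Stay of unit_b, values as stay_a; stays down.

How it is judged:
On the way:
1. the stay of the staple-box drawer is swung up at least 0.4 rad while the drawer is still open (value of joint stay_a above 0.4 rad and value of joint drawer_a above 0.04 m), for 0.2 s.
At the end, for the whole second after the job is handed in: The staple-box drawer is shut to within 10 mm, its stay still stands up at 0.35 rad or more, the staple box lies at rest inside the drawer, and the other unit's drawer is still open (0.045 m or more) with its stay down (below 0.15 rad) (value of joint drawer_a below 0.01 m and value of joint stay_a above 0.35 rad and x of staple_box in the frame of unit_a between -0.066 and 0.045 m and y of staple_box in the frame of unit_a between -0.055 and 0.055 m and z of staple_box in the frame of unit_a between 0 and 0.05 m and linear speed of staple_box below 0.02 m/s and value of joint drawer_b above 0.045 m and value of joint stay_b below 0.15 rad); the robot touches nothing.
It fails at once if the other unit's stay is lifted 0.15 rad or more, or its drawer is shut to 0.045 m or less (value of joint stay_b above 0.15 rad or value of joint drawer_b below 0.045 m).
It also fails if it takes over 48 s, if anything falls off the work surface, if the arm or the gripper's body presses on something with over 40 N, if the wrist force passes 120 N, or if a joint passes its speed limit or range.

### The arm

A 7-joint arm with a two-finger parallel gripper is mounted at the origin on a cart in front of the work surface, level with it; the furniture and walls round the work are solid. World frame = base frame: x ahead of the robot, y to its left, z up, the work surface at z = 0. Lengths are in m, angles in rad, forces in N, time in s.
With the tool pointing down it reaches from about 0.425 to 1.025 m from the base axis. Payload 9.4 kg.
Tool frame: the origin (TCP) lies midway between the tips of the shut fingers; the grasp point (between the pads) lies 19 mm behind it; z points along the fingers, y is the line along which they close (so a half turn about z gives the same grasp; the last joint's range is limited). The gripper opens to 85 mm and grips with 20 to 120 N. Pads are 22 mm wide; open, the fingers measure 114 mm over their backs; the gripper's body (76 mm by 85 mm) begins 54 mm behind the grasp point. The pads swing forward as they close: fully open they stand 13 mm farther back than shut.
Start: joints at [-1.183, 0.599, -0.003, 1.599, 0.002, 0.943, -0.08], TCP at [0.325, 0.648, 0.231] pointing down, gripper open.
Joint ranges: [-2.57, 2.57], [-0.35, 1.97], [-1.29, 1.29], [0.11, 2.56], [-1.05, 4.19], [0.11, 1.86], [-2.63, 2.63]. Speed limits (rad/s): [2.22, 2.22, 3.01, 3.01, 3.14, 3.14, 3.14].

### API

Orientations are given as [roll, pitch, yaw] about the fixed x, y, z axes, in that order (R = Rz(yaw) Ry(pitch) Rx(roll)).
In Python, from bench import sensors, cams, ctrl gives the robot as it stands.
- The arm moves only by the tool arm_command, never from a script. Its argument "deltas" is a list of rows, each a list of 7 numbers: the shift along the world's x, y, z in units of 0.8 m (1.0 is 0.8 m), then the turn, a rotation vector about the world's x, y, z in units of 180 degrees (1.0 is 180 degrees), then the closure, from -1 (fully open) to 1 (shut). A call has 1 to 20 rows; each row is the pose to reach, as a shift and turn from the pose commanded when the call began, turning the shorter way round; what a row does not reach only later rows make up. A row lasts 1/12 s, in which the tool goes at most 41.7 mm and 7.16 degrees, less where a joint would pass 70% of its speed; a pose out of reach is approached as far as the arm can. A call with a number of a shift or a turn outside -1 to 1 is refused whole. A call with a gripper value outside its range is refused whole. The fingers move at their own pace and stop on an object; "grip_force" is the grip in N (left out, the last holds). Time passes only in rows, so rows that repeat a pose let the fingers close. It gives the time, the measured TCP pose, the force, the opening and the grip force at its end, in the units of the state.
- sensors.get_obs(): the state, without advancing time (a new reading comes with each control period).
- cams.get_image(name): name is "scene" or "top" or "wrist"; returns a dict with "color" (480x640x3 uint8, blue, green, red), "depth" (480x640 float32, m along the optical axis (not along the pixel's ray), 0 where there is no reading), "intrinsics" (3x3 intrinsics, pixels), "origin" and "orientation" of the camera in the world. Camera axes: x right, y up, looking along -z (the intrinsics and any distortion apply to the point x, -y, -z); pixel columns grow to the right and rows downward; lengths in m; the calibration is good to about 2 mm. A picture is of the moment at which its call begins.
- ctrl.hand_in(): hands the job in; it is judged then, once.
Trained networks look in the newest picture that a camera, given by its name, has taken for a name from the list of things; names that differ only in an ending like _2 or _b are one class to them, and where a whole thing is asked for, a point or a joint stands for the part that bears it (a point fixed in the world has none). Each returns a list of dicts, best first, with "p" (0 to 1); they miss things now and then, are a little off and sometimes report something else, mostly with a low value. They report only what shows in the picture. A call takes as long as a camera call.
- cams.boxes_of(camera, name): "xyz" ([x, y, z] in m, in the coordinates of the camera as it stood for that picture, good to about 4 mm: the middle of the surface that is visible of it).
The state is a dict: "time": time; "joints": joint angles; "dq": joint speeds; "effort": joint torques, N m; "tool_pos": TCP position; "tcp_rot": TCP orientation; "wrist_force": force on the tool from outside, world axes, zero at the start; "moment": the same for the moment, N m; "opening": opening from 0.0 (shut) to 1.0 (fully open); "grasp_force": force on a finger pad.
Only numpy, scipy, OpenCV 4.12 (cv2) and the standard library are available. Lean on these libraries where they do the work, as an engineer would, in place of code of your own. Each camera call takes 0.05 s, during which the arm holds its last target. There are 200 camera calls.

## Working session

There is one attempt and no reset: what is moved stays moved. The work goes in short steps, Python scripts to look and compute and a tool call to move; the robot and the scene stay as the last step left them, time stands still between calls to the robot, and variables do not carry over. Pictures are saved under pics/ and viewed, at most 10 in all, crops included, and the job is handed in when it is done.

Besides the shell and the picture viewer there is one more tool, called after ">>>" as name(argument=value, ...), one argument or row to a line, values as JSON. arm_command: Moves the arm, as the interface text tells. Shifts and turns lie within -1 to 1; 1 stands for 0.8 m of shift or 180 degrees of turn. Its arguments: {"type":"object","properties":{"deltas":{"type":"array","items":{"type":"array","items":{"type":"number","minimum":-1,"maximum":1}}},"grip_force":{"type":"number"}},"required":["deltas"]}

```bash
mkdir -p pics; cat > h.py <<'E'
import numpy as np, cv2
from bench import sensors, cams, ctrl
from scipy.spatial.transform import Rotation as R
def rot(o):
    o=np.array(o,float)
    if o.shape==(3,3): return o
    return R.from_euler('xyz',o).as_matrix() if o.size==3 else R.from_quat(o).as_matrix()
def w(im,p): return rot(im['orientation'])@np.array(p)+np.array(im['origin'])
def cloud(im):
    d=im['depth'];K=np.array(im['intrinsics']);v,u=np.mgrid[:480,:640]
    P=np.stack([(u-K[0,2])/K[0,0]*d,-(v-K[1,2])/K[1,1]*d,-d],-1)
    return P@rot(im['orientation']).T+np.array(im['origin'])
E
python3 - <<'E'
from h import *
for c in ('top','scene'):
    im=cams.get_image(c);cv2.imwrite(f'pics/{c}0.png',im['color']);np.savez(f'{c}0.npz',**im)
    print(c,im['origin'],im['orientation'])
    for n in ('unit_a','staple_box','stay_knob_a','drawer_knob_a'):
        for b in cams.boxes_of(c,n)[:4]: print(n,round(b['p'],2),w(im,b['xyz']).round(3))
print(sensors.get_obs())
E
```

```text
top [0.4622398  0.00467179 0.99402105] [ 0.18963792  0.00940958 -1.55403927]
unit_a 0.78 [ 0.611 -0.167  0.077]
staple_box 0.6 [0.527 0.11  0.034]
stay_knob_a 0.82 [0.575 0.174 0.084]
drawer_knob_a 0.71 [0.515 0.119 0.011]
scene [ 0.07756029 -0.45818459  0.8723064 ] [ 0.74161997 -0.01040378 -0.86929693]
unit_a 0.75 [0.543 0.163 0.085]
unit_a 0.74 [ 0.598 -0.176  0.068]
unit_a 0.69 [0.58  0.121 0.065]
staple_box 0.59 [0.533 0.11  0.03 ]
stay_knob_a 0.7 [0.544 0.166 0.079]
drawer_knob_a 0.67 [0.523 0.127 0.025]
{'time': 0.5, 'joints': array([-1.18270633,  0.59930022, -0.00253963,  1.59946449,  0.00182815,
        0.94290034, -0.07976677]), 'dq': array([-0.00011027, -0.00144411,  0.00114102, -0.00061393,  0.00104306,
        0.00126989,  0.00013243]), 'effort': array([-2.10764832e-03, -7.75555301e+01,  1.56187031e+00, -2.58171111e+01,
        1.23996497e-02,  2.76568579e-03,  2.74104707e-05]), 'tool_pos': array([0.32494646, 0.64805742, 0.23125093]), 'tcp_rot': array([-3.14152647e+00,  5.23111082e-05,  2.67690697e+00]), 'wrist_force': array([-0.52256332,  0.59755806,  0.77004832]), 'moment': array([ 0.00516993, -0.07407742, -0.02405467]), 'grasp_force': 0.0, 'opening': 1.0012852093364557}
```

View pics/top0.png

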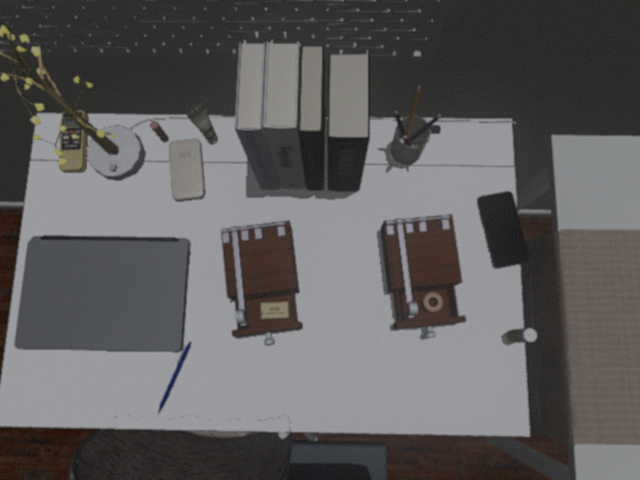

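View pics/scene0.png

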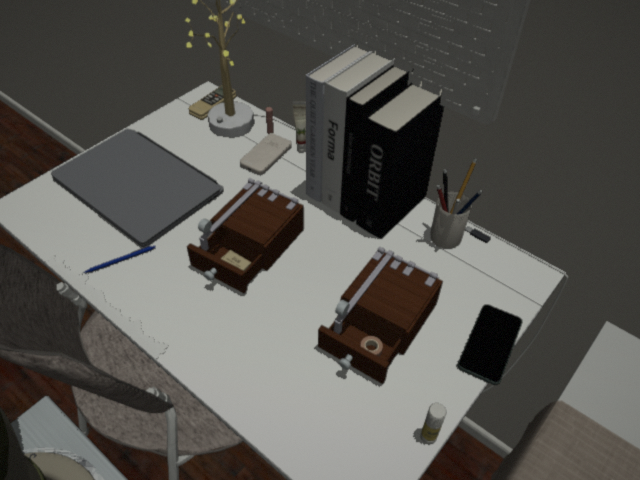

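The top view shows the staple box in the left unit (box at about (274,310), stay knob at about (241,317), drawer knob at about (269,338)). The right unit holds the tape roll at (433,301). Next I'll fit unit_a's pose from the depth.

```bash
python3 - <<'E'
from h import *
from scipy.optimize import minimize
for c in ('top','scene'):
    im=dict(np.load(f'{c}0.npz'));P=cloud(im).reshape(-1,3)
    ok=(im['depth'].ravel()>0)&(abs(P[:,0]-.58)<.17)&(abs(P[:,1]-.12)<.13)
    Q=P[ok]
    lid=Q[(Q[:,2]>.064)&(Q[:,2]<.082)]
    r=cv2.minAreaRect(lid[:,:2].astype(np.float32));print(c,'lid z',np.median(lid[:,2]).round(4),r)
    k=Q[(Q[:,2]>.1)&(Q[:,2]<.13)];print('knob',len(k),k.mean(0).round(4),k.min(0).round(3),k.max(0).round(3))
    bar=Q[(Q[:,2]>.079)&(Q[:,2]<.096)&(Q[:,0]>.56)]
    print('bar',len(bar),bar[:,:2].min(0),bar[:,:2].max(0), np.polyfit(bar[:,0],bar[:,1],1))
    dk=Q[(Q[:,2]>.02)&(Q[:,2]<.055)&(Q[:,0]<.515)];print('dk',len(dk),dk.mean(0).round(4),dk.min(0).round(3),dk.max(0).round(3))
    K=im['intrinsics']; print(K[0,0])
    pts=Q[Q[:,2]>.02]
    g=np.full((300,280),0,np.uint8)
    gi=((.75-pts[:,0])/.001).astype(int).clip(0,299);gj=((.26-pts[:,1])/.001).astype(int).clip(0,279)
    g[gi,gj]=(pts[:,2]/.13*255).clip(0,255)
    g=cv2.resize(cv2.dilate(g,np.ones((2,2))),None,fx=2,fy=2,interpolation=0)
    cv2.imwrite(f'pics/g{c}.png',cv2.applyColorMap(g,cv2.COLORMAP_JET))
cv2.imwrite('pics/g.png',cv2.resize(np.hstack([cv2.imread('pics/gtop.png'),cv2.imread('pics/gscene.png')]),(800,430)))
E
```

```text
top lid z 0.0752 ((0.586220920085907, 0.134129136800766), (0.20196600258350372, 0.13086965680122375), 8.222978591918945)
knob 126 [0.5116 0.1603 0.1126] [0.5   0.153 0.101] [0.524 0.169 0.119]
bar 597 [0.56001302 0.07583497] [0.68958084 0.20803609] [-0.18039087  0.28038504]
dk 217 [0.4875 0.1207 0.0391] [0.465 0.057 0.02 ] [0.515 0.177 0.055]
505.66133228950383
scene lid z 0.0749 ((0.5888822078704834, 0.13342544436454773), (0.20487269759178162, 0.1331768035888672), 8.08194637298584)
knob 134 [0.5114 0.1584 0.1097] [0.502 0.151 0.1  ] [0.526 0.169 0.118]
bar 423 [0.56015758 0.08745726] [0.69077587 0.20651745] [-0.19680443  0.29037145]
dk 730 [0.488  0.1137 0.0387] [0.465 0.055 0.02 ] [0.515 0.183 0.055]
588.130077031832
```

View pics/g.png

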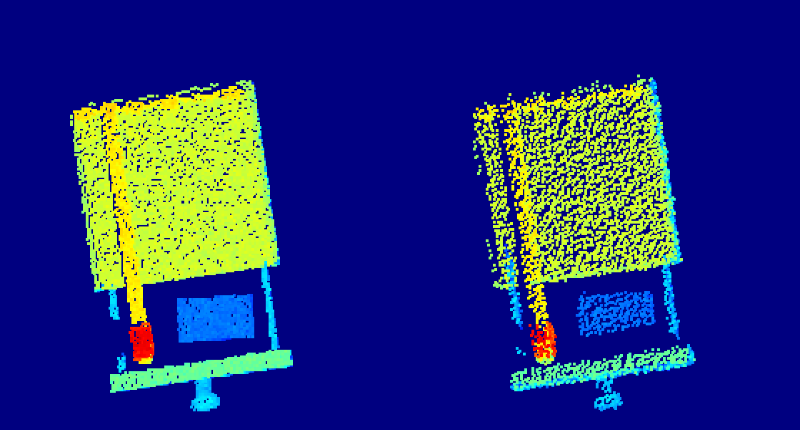

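Unit_a yaw is about +8.1°, with its origin near (0.622, 0.137). The stay knob is at (0.512, 0.160, 0.104), matching the expected height, and the drawer knob is near (0.464, 0.115). I'll move above the stay knob, with the fingers closing along unit y.

>>> arm_command(
  deltas=[
    [0.234,-0.61,-0.06,0,0,0.193,-1],
    [0.234,-0.61,-0.06,0,0,0.193,-1],
    [0.234,-0.61,-0.06,0,0,0.193,-1],
    [0.234,-0.61,-0.06,0,0,0.193,-1],
    [0.234,-0.61,-0.06,0,0,0.193,-1],
    [0.234,-0.61,-0.06,0,0,0.193,-1],
    [0.234,-0.61,-0.06,0,0,0.193,-1],
    [0.234,-0.61,-0.06,0,0,0.193,-1],
    [0.234,-0.61,-0.06,0,0,0.193,-1],
    [0.234,-0.61,-0.06,0,0,0.193,-1],
    [0.234,-0.61,-0.06,0,0,0.193,-1],
    [0.234,-0.61,-0.06,0,0,0.193,-1],
    [0.234,-0.61,-0.06,0,0,0.193,-1],
    [0.234,-0.61,-0.06,0,0,0.193,-1],
    [0.234,-0.61,-0.06,0,0,0.193,-1],
    [0.234,-0.61,-0.06,0,0,0.193,-1],
    [0.234,-0.61,-0.06,0,0,0.193,-1],
    [0.234,-0.61,-0.06,0,0,0.193,-1],
  ],
)

```text
time: 2.0
tool_pos: [0.5118, 0.1616, 0.1834]
tcp_rot: [3.141, 0.0, -2.998]
wrist_force: [-0.1, -0.4, 0.9]
opening: 1.0
grasp_force: 0.0
```

```bash
python3 - <<'E'
from h import *
o=sensors.get_obs();print(o['time'],o['tool_pos'],o['tcp_rot'],o['joints'])
im=cams.get_image('wrist');cv2.imwrite('pics/w1.png',im['color'])
print(im['origin'])
for n in ('stay_knob_a','drawer_knob_a','staple_box'):
    for b in cams.boxes_of('wrist',n)[:2]: print(n,round(b['p'],2),w(im,b['xyz']).round(4))
Q=cloud(im).reshape(-1,3)[im['depth'].ravel()>0]
k=Q[(Q[:,2]>.1)&(Q[:,2]<.125)&(np.hypot(Q[:,0]-.512,Q[:,1]-.16)<.03)]
print(len(k),k.mean(0),k.min(0),k.max(0),cv2.minAreaRect(k[:,:2].astype(np.float32)))
dk=Q[(Q[:,2]>.02)&(Q[:,2]<.055)&(np.hypot(Q[:,0]-.468,Q[:,1]-.115)<.025)]
if len(dk): print('dk',len(dk),dk.mean(0),dk.min(0),dk.max(0))
E
```

```text
2.0 [0.51182919 0.16162975 0.18344475] [ 3.14107805e+00  3.32520254e-04 -2.99762113e+00] [-0.28327063  0.44450163 -0.17660085  2.07014334  0.12679826  0.63638052
  1.16961665]
[0.43249972 0.15009803 0.32688681]
stay_knob_a 0.87 [0.565  0.1692 0.0845]
drawer_knob_a 0.98 [0.5134 0.1226 0.0259]
staple_box 0.92 [0.5219 0.1101 0.0316]
781 [0.50920076 0.16017755 0.11365378] [0.49971429 0.15241369 0.10005473] [0.52278531 0.16860581 0.11866698] ((0.5112027525901794, 0.16036978363990784), (0.02162809483706951, 0.013555953279137611), 8.275206565856934)
dk 778 [0.47782477 0.11759711 0.04187345] [0.46415089 0.10163793 0.0202043 ] [0.48925568 0.13357341 0.05493634]
```

View pics/w1.png

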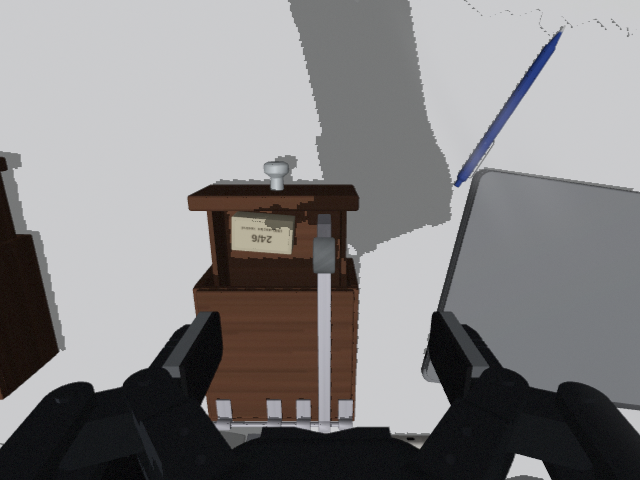

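The wrist view shows the stay knob at (324,252), centred between the fingers, with the staple box at (262,235). I'll descend and close.

>>> arm_command(
  deltas=[
    [0,-0.001,-0.04,0,0,0,-1],
    [0,-0.001,-0.08,0,0,0,-1],
    [0,-0.001,-0.11,0,0,0,-1],
    [0,-0.001,-0.123,0,0,0,-1],
    [0,-0.001,-0.123,0,0,0,-1],
    [0,-0.001,-0.123,0,0,0,1],
    [0,-0.001,-0.123,0,0,0,1],
    [0,-0.001,-0.123,0,0,0,1],
    [0,-0.001,-0.123,0,0,0,1],
    [0,-0.001,-0.123,0,0,0,1],
    [0,-0.001,-0.123,0,0,0,1],
    [0,-0.001,-0.123,0,0,0,1],
    [0,-0.001,-0.123,0,0,0,1],
    [0,-0.001,-0.123,0,0,0,1],
    [0,-0.001,-0.123,0,0,0,1],
    [0,-0.001,-0.123,0,0,0,1],
  ],
  grip_force=25,
)

```text
time: 3.53
tool_pos: [0.5124, 0.1605, 0.0856]
tcp_rot: [3.14, 0.001, -2.999]
wrist_force: [-1.4, 2.8, 5.9]
opening: 0.157
grasp_force: 29.3
```

>>> arm_command(
  deltas=[
    [0.003,0,0.015,0,0,0,1],
    [0.0067,0.001,0.03,0,0,0,1],
    [0.0118,0.0017,0.045,0,0,0,1],
    [0.0178,0.0025,0.059,0,0,0,1],
    [0.025,0.0036,0.073,0,0,0,1],
    [0.033,0.0047,0.0856,0,0,0,1],
    [0.042,0.006,0.098,0,0,0,1],
    [0.052,0.0074,0.11,0,0,0,1],
    [0.052,0.0074,0.11,0,0,0,1],
    [0.052,0.0074,0.11,0,0,0,1],
    [0.052,0.0074,0.11,0,0,0,1],
  ],
)

```text
time: 4.45
tool_pos: [0.5536, 0.1665, 0.1734]
tcp_rot: [3.14, 0.001, -2.999]
wrist_force: [-2.3, 4.7, 4.9]
opening: 0.156
grasp_force: 27.5
```

```bash
python3 - <<'E'
from h import *
im=cams.get_image('scene');cv2.imwrite('pics/s2.png',im['color'])
E
```

```text
(no output)
```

View pics/s2.png

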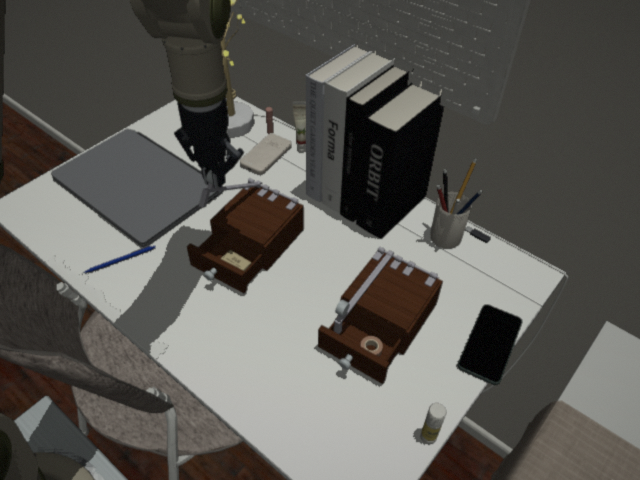

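The stay is up in the gripper at (215,188), and the drawer is still open with the box in it at (237,259). I'll lift further, so the pawl clears the gripper while it pushes, then release and rise.

>>> arm_command(
  deltas=[
    [0.011,0.0016,0.011,0,0,0,1],
    [0.0223,0.0032,0.021,0,0,0,1],
    [0.035,0.005,0.03,0,0,0,1],
    [0.0477,0.0068,0.0384,0,0,0,1],
    [0.061,0.0087,0.0455,0,0,0,1],
    [0.075,0.0107,0.0518,0,0,0,1],
    [0.0895,0.0128,0.0569,0,0,0,1],
    [0.1043,0.0149,0.061,0,0,0,1],
    [0.1043,0.0149,0.061,0,0,0,1],
    [0.1043,0.0149,0.061,0,0,0,-1],
    [0.1043,0.0149,0.061,0,0,0,-1],
    [0.1043,0.0149,0.061,0,0,0,-1],
    [0.1043,0.0149,0.061,0,0,0,-1],
    [0.1043,0.0149,0.061,0,0,0,-1],
    [0.1043,0.0149,0.061,0,0,0,-1],
    [0.1043,0.0149,0.061,0,0,0,-1],
  ],
)

```text
time: 5.83
tool_pos: [0.6371, 0.177, 0.2217]
tcp_rot: [-3.141, 0.0, -3.0]
wrist_force: [-0.0, -1.0, 0.1]
opening: 1.003
grasp_force: 0.0
```

>>> arm_command(
  deltas=[
    [0,0,0.05,0,0,0,-1],
    [0,0,0.1,0,0,0,-1],
    [0,0,0.125,0,0,0,-1],
    [0,0,0.125,0,0,0,-1],
    [-0.259,-0.0825,0.125,0,0,0,-1],
    [-0.259,-0.0825,0.125,0,0,0,-1],
    [-0.259,-0.0825,0.125,0,0,0,-1],
    [-0.259,-0.0825,0.125,0,0,0,-1],
    [-0.259,-0.0825,0.125,0,0,0,1],
    [-0.259,-0.0825,0.125,0,0,0,1],
    [-0.259,-0.0825,0.1,0,0,0,1],
    [-0.259,-0.0825,0.05,0,0,0,1],
    [-0.259,-0.0825,0,0,0,0,1],
    [-0.259,-0.0825,-0.05,0,0,0,1],
    [-0.259,-0.0825,-0.1,0,0,0,1],
    [-0.259,-0.0825,-0.15,0,0,0,1],
    [-0.259,-0.0825,-0.15,0,0,0,1],
    [-0.259,-0.0825,-0.15,0,0,0,1],
  ],
)

```text
time: 7.33
tool_pos: [0.4286, 0.1108, 0.1002]
tcp_rot: [-3.14, -0.006, -2.999]
wrist_force: [0.2, 0.5, 0.9]
opening: 0.003
grasp_force: 0.0
```

```bash
python3 - <<'E'
from h import *
im=cams.get_image('scene');cv2.imwrite('pics/s3.png',im['color'])
Q=cloud(im).reshape(-1,3)[im['depth'].ravel()>0]
d=Q[(Q[:,2]>.022)&(Q[:,2]<.05)&(np.hypot(Q[:,0]-.468,Q[:,1]-.115)<.02)]
print(len(d),d.mean(0) if len(d) else '',d.min(0),d.max(0))
d=d[d[:,0]<.474];print('face',d.mean(0),d.min(0),d.max(0))
E
```

```text
102 [0.47323124 0.11466765 0.04022832] [0.46430817 0.1063235  0.02886307] [0.48795384 0.12531271 0.04846915]
face [0.46893974 0.11428744 0.04009624] [0.46430817 0.1063235  0.02886307] [0.47393822 0.12531271 0.04846915]
```

View pics/s3.png

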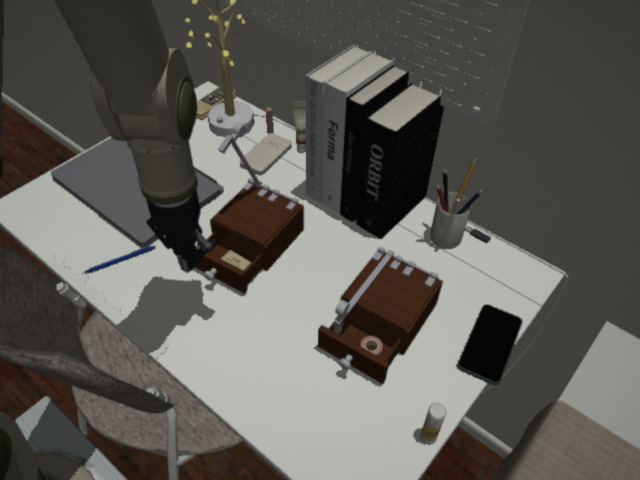

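The stay stands up at (240,155) on its own, the drawer is open with the box in it, and the shut fingers are in front of the drawer knob at (210,275). I'll go down and push gently.

>>> arm_command(
  deltas=[
    [0,-0.001,-0.04,0,0,0,1],
    [0,-0.001,-0.08,0,0,0,1],
    [0,-0.001,-0.094,0,0,0,1],
    [0,-0.001,-0.094,0,0,0,1],
    [0.012,0.001,-0.094,0,0,0,1],
    [0.02,0.002,-0.094,0,0,0,1],
    [0.026,0.003,-0.094,0,0,0,1],
    [0.032,0.004,-0.094,0,0,0,1],
    [0.038,0.005,-0.094,0,0,0,1],
    [0.044,0.0055,-0.094,0,0,0,1],
    [0.05,0.006,-0.094,0,0,0,1],
    [0.056,0.007,-0.094,0,0,0,1],
    [0.062,0.008,-0.094,0,0,0,1],
    [0.068,0.009,-0.094,0,0,0,1],
    [0.074,0.0095,-0.094,0,0,0,1],
    [0.08,0.01,-0.094,0,0,0,1],
    [0.086,0.011,-0.094,0,0,0,1],
    [0.092,0.012,-0.094,0,0,0,1],
    [0.092,0.012,-0.094,0,0,0,1],
  ],
)

```text
time: 8.97
tool_pos: [0.505, 0.121, 0.0264]
tcp_rot: [3.141, 0.001, -3.0]
wrist_force: [0.2, 0.2, -0.2]
opening: 0.002
grasp_force: 0.0
```

>>> arm_command(
  deltas=[
    [0.003,0.0004,0,0,0,0,1],
    [0.006,0.0008,0,0,0,0,1],
    [0.009,0.0012,0,0,0,0,1],
    [0.009,0.0012,0,0,0,0,1],
    [0.009,0.0012,0,0,0,0,1],
  ],
)

```text
time: 9.38
tool_pos: [0.5113, 0.1218, 0.0265]
tcp_rot: [3.141, 0.001, -3.0]
wrist_force: [-0.6, -0.5, 0.4]
opening: 0.002
grasp_force: 0.0
```

```bash
python3 - <<'E'
from h import *
im=cams.get_image('scene');cv2.imwrite('pics/s4.png',im['color'])
im=cams.get_image('top')
print(sensors.get_obs()['wrist_force'])
Q=cloud(im).reshape(-1,3)[im['depth'].ravel()>0]-np.array([.6215,.137,0])
a=.142;x=Q[:,0]*np.cos(a)+Q[:,1]*np.sin(a);y=-Q[:,0]*np.sin(a)+Q[:,1]*np.cos(a)
m=(Q[:,2]>.05)&(Q[:,2]<.068)&(abs(y)<.062)&(x<-.06)&(x>-.16)
for lo in (-.06,.03): 
    s=m&(y>lo)&(y<lo+.03);print(s.sum(),np.percentile(x[s],[2,50,98]) if s.any() else '')
E
```

```text
[-0.91245607  0.03222242  0.21770217]
100 [-0.07867658 -0.07305497 -0.06489058]
0
```

View pics/s4.png

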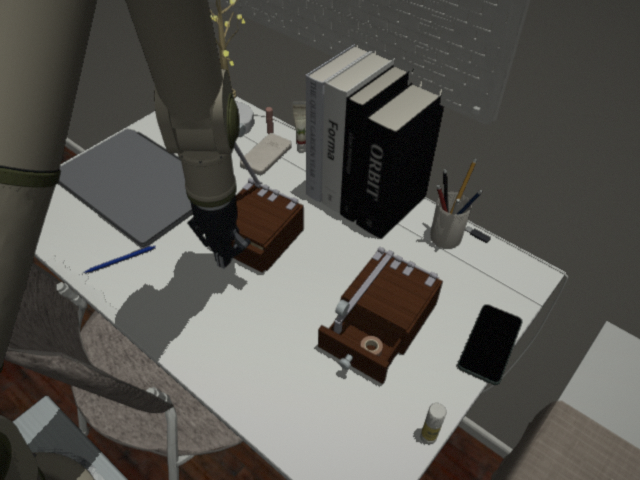

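The drawer looks shut: its front face is at unit x ≈ -78.7 mm against -77 mm nominal. One more small nudge, then I'll back off.

>>> arm_command(
  deltas=[
    [0.003,0.0004,0,0,0,0,1],
    [0.005,0.0007,0,0,0,0,1],
    [0.005,0.0007,0,0,0,0,1],
  ],
)

```text
time: 9.73
tool_pos: [0.5132, 0.1219, 0.0263]
tcp_rot: [-3.141, -0.003, -3.0]
wrist_force: [-5.2, 0.7, 2.6]
opening: 0.0
grasp_force: 2.6
```

>>> arm_command(
  deltas=[
    [-0.02,-0.003,0,0,0,0,1],
    [-0.06,-0.009,0,0,0,0,1],
    [-0.1,-0.014,0,0,0,0,1],
    [-0.1,-0.014,0.05,0,0,0,1],
    [-0.1,-0.014,0.1,0,0,0,1],
    [-0.1,-0.014,0.15,0,0,0,1],
    [-0.1,0.05,0.2,0,0,0,1],
    [-0.1,0.1,0.2,0,0,0,1],
    [-0.1,0.15,0.2,0,0,0,1],
    [-0.1,0.2,0.2,0,0,0,1],
    [-0.1,0.25,0.2,0,0,0,1],
    [-0.1,0.3,0.2,0,0,0,1],
    [-0.1,0.3,0.2,0,0,0,1],
  ],
)

```text
time: 10.82
tool_pos: [0.434, 0.3699, 0.1871]
tcp_rot: [3.136, 0.002, -2.995]
wrist_force: [0.1, 0.9, 0.3]
opening: -0.003
grasp_force: 0.0
```

```bash
python3 - <<'E'
from h import *
im=cams.get_image('scene');cv2.imwrite('pics/s5.png',im['color'])
im=cams.get_image('top')
Q=cloud(im).reshape(-1,3)[im['depth'].ravel()>0]-np.array([.6215,.137,0])
a=.142;x=Q[:,0]*np.cos(a)+Q[:,1]*np.sin(a);y=-Q[:,0]*np.sin(a)+Q[:,1]*np.cos(a)
m=(Q[:,2]>.05)&(Q[:,2]<.068)&(abs(y)<.062)&(x<-.06)&(x>-.16)
for lo in (-.06,.03): 
    s=m&(y>lo)&(y<lo+.03);print(s.sum(),np.percentile(x[s],[2,50,98]) if s.any() else '')
E
```

```text
119 [-0.07690119 -0.07138432 -0.06479054]
114 [-0.07704241 -0.07168033 -0.06523409]
```

View pics/s5.png

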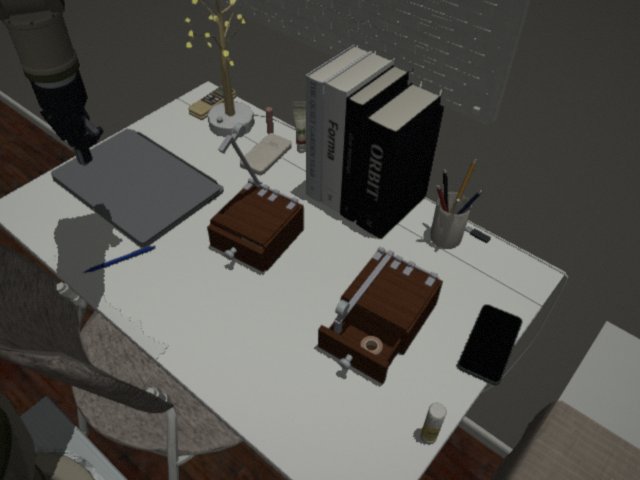

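The drawer is fully shut (knob at (231,255), face at -77 mm) and the stay stands up at (240,150). The other unit is unchanged and the arm is clear, so I'm handing in.

```bash
python3 -c "
from bench import ctrl
print(ctrl.hand_in())"
```

```text
the job is handed in; nothing more can be done
None
```

I swung the stay on the staple-box unit up to about 1.2 rad and left it up, then pushed that drawer fully shut with the box inside; the tape unit was not touched, and the job is handed in (no verdict was returned).

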